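# Tip the lid trough toward the press and pin it there

### The job

The lid trough is pinned level with its lids at the back. Pull out the lock pin, push down the flange at the trough's front end until the trough has tipped right over onto its stop and all four lids have slid to the low end, then lock it tipped by feeling for the hole of the adjustable lock block with the pin and pressing the pin fully home. Leave the jar, the shaker and the measuring cup standing near by where they are.

Things in the scene. Friction and masses are not known exactly. Their poses are not given: they have to be found in the camera images.
- stand: Fixed steel pivot stand. Origin: on the table under the pivot; -x points to the end that tips down, +y to the locking side, z up. The pivot runs along y at z 155 mm. Two square blocks stand on the base side by side at y +120 mm, tops at z 38 mm, each with a vertical unchamfered blind hole 16 mm wide, 24 mm deep (bottom at z 14 mm). Fixed trays of jars, up to 105 mm high, stand close along both its long sides.
- trough (a joint): Tilt of the open sheet-steel trough (282 x 120 x 45 mm) on the stand, rad: 0 level, 0.75 tipped onto its front stop. It stays at either end by its own weight (pushed past about 0.6 it goes over by itself), needs only 1 to 3 N at the flange, and is damped. While level, a crank bar below the pivot bears on the lock pin, so it tips only when the pin is out.
- trough_push_edge (a point): Middle of the top face of the flat flange at the trough's front end: the edge to push down. The flange is 120 mm wide along y and 32 mm deep along x, 218 mm above the table when level; fully tipped it lies about 100 mm above it. A straight downward push, by the fingertips or by the foot of the held pin, stays on it all the way. Its frame tilts with the trough; x points to the rear end.
- trough_low_end (a point): Point on the trough's inner floor at the middle of its front wall (the end that becomes the low end). Frame tilts with the trough: x runs along the floor to the rear wall (274 mm away), y across (inside 112 mm), z out of the floor; walls are 41 mm high.
- lock_pin_grip (a point): Middle of the black round handle (24 mm diameter, 48 mm long) of the loose lock pin, pin upright, 115 mm above its foot. The pin is 139 mm long, 150 g; under the handle a 30 mm collar, 6 mm thick, then the plain shank. It starts in the level hole (at x -23, y +120 mm of the stand), handle middle 129 mm above the table, with 42 mm free to the crank on the -y side. Axes: z up along the pin.
- lock_pin_foot (a point): Centre of the flat foot of the lock pin's steel shank (14 mm diameter, 85 mm long, hardly any chamfer). To lock the tipped trough it goes into the hole of the adjustable dark block: nominally at x +19.5, y +120 mm of the stand, but that block is bolted through slots and its hole lies up to 3 mm off in x and in y, so it must be felt for. Fully home the foot is at z 14 mm. The crank bar clears that hole only when the trough is fully tipped.
- lid_1: One of four jar lids lying in the trough, 54 mm across, 12 mm thick, 11 g. Origin: centre of its underside. They begin to slide at a tilt of 0.45 to 0.63 rad.
- lid_2: One of four jar lids lying in the trough, 54 mm across, 12 mm thick, 11 g. Origin: centre of its underside. They begin to slide at a tilt of 0.45 to 0.63 rad.
- lid_3: One of four jar lids lying in the trough, 54 mm across, 12 mm thick, 11 g. Origin: centre of its underside. They begin to slide at a tilt of 0.45 to 0.63 rad.
- lid_4: One of four jar lids lying in the trough, 54 mm across, 12 mm thick, 11 g. Origin: centre of its underside. They begin to slide at a tilt of 0.45 to 0.63 rad.
- empty_jar: Bystander: empty open glass jar, 53 mm across, 93 mm high, on the table. Origin: centre of its underside.
- shaker_jar: Bystander: shaker with a dark cap, 58 mm across, 101 mm high, standing. Origin: centre of its underside.
- measuring_cup: Bystander: cream measuring cup with a flat handle, 66 x 124 x 60 mm. Origin: centre of its underside.

How it is judged (in metres and radians):
On the way, in this order (a step that is already met when the one before it is completed fails the run):
1. the lock pin has been pulled clear of its level hole (z of lock_pin_foot in the frame of stand above 0.045 m), for 0.1 s.
2. the trough has been tipped onto its stop and all four lids have slid to the low end (value of joint trough above 0.7 rad and x of lid_1 in the frame of trough_low_end between 0 and 0.115 m and z of lid_1 in the frame of trough_low_end between -0.01 and 0.04 m and x of lid_2 in the frame of trough_low_end between 0 and 0.115 m and z of lid_2 in the frame of trough_low_end between -0.01 and 0.04 m and x of lid_3 in the frame of trough_low_end between 0 and 0.115 m and z of lid_3 in the frame of trough_low_end between -0.01 and 0.04 m and x of lid_4 in the frame of trough_low_end between 0 and 0.115 m and z of lid_4 in the frame of trough_low_end between -0.01 and 0.04 m), for 0.2 s.
At the end, for the whole second after the job is handed in: Trough tilted more than 0.70 rad; all four lids at rest in it, their centres within 115 mm of the low end's wall; lock pin upright in the adjustable block's hole, its foot within 4 mm of the hole's bottom; everything let go (all of step 2 and linear speed of each of lid_1, lid_2, lid_3, lid_4 below 0.02 m/s and x of lock_pin_foot in the frame of stand between 0.013 and 0.026 m and y of lock_pin_foot in the frame of stand between 0.1135 and 0.1265 m and z of lock_pin_foot in the frame of stand below 0.018 m and angle between lock_pin_foot's own z axis and vertical below 0.12 rad); the robot touches nothing.
It fails at once if the jar, the shaker or the measuring cup is moved by more than 30 mm (distance of any of empty_jar, shaker_jar, measuring_cup from where it was at the start of the episode above 0.03 m).
It also fails if it takes over 61 s, if anything falls off the work surface, if the arm or the gripper's body presses on something with over 40 N, if the wrist force passes 120 N, or if a joint passes its speed limit or range.

### The arm

A 6-joint arm with a two-finger parallel gripper is mounted at the origin on a cart in front of the work surface, level with it; the furniture and walls round the work are solid. World frame = base frame: x ahead of the robot, y to its left, z up, the work surface at z = 0. Lengths are in mm, angles in rad, forces in N, time in s.
With the tool pointing down it reaches from about 300 to 775 mm from the base axis. Payload 14.6 kg.
Tool frame: the origin (TCP) lies midway between the tips of the shut fingers; the grasp point (between the pads) lies 19 mm behind it (manip.grip_point_offset is the distance from the TCP to the grasp point, in mm); x points along the fingers, z is the direction in which the jaws open and shut, and the axes are right-handed (so a half turn about x gives the same grasp; the last joint's range is limited). The gripper opens to 94 mm and grips with 3 to 60 N. Pads are 16 mm wide; open, the fingers measure 119 mm over their backs; the gripper's body (75 mm by 177 mm) begins 78 mm behind the grasp point.
Start: joints at [1.083, 0.3, 1.521, -0, 1.321, -0.067], TCP at [224.666, 502.01, 205.446] pointing down, gripper open.
Joint ranges: [-3.03, 3.03], [-0.79, 2.21], [0.23, 2.52], [-1.04, 4.18], [0, 3.07], [-2.55, 2.55]. Speed limits (rad/s): [2.22, 2.22, 2.57, 3.14, 3.14, 3.14].

### API

Orientations are given as [roll, pitch, yaw] about the fixed x, y, z axes, in that order (R = Rz(yaw) Ry(pitch) Rx(roll)).
In Python, from cell import manip, camera, calibration, order gives the robot as it stands.
- The arm moves only by the tool jog_arm, never from a script. Its arguments are lists of equal length, an entry for each row: "turn": the turn, a rotation vector about the tool's x, y, z in degrees, a list of three; "dp": the shift along the tool's x, y, z in cm, a list of three; "gripper": the closure, from 0 (fully open) to 1 (shut). In form: {"turn": [[ax, ay, az], ...], "dp": [[tx, ty, tz], ...], "gripper": [gripper, ...]}. A call has 1 to 8 rows; each row shifts and turns the pose as measured when the row begins, along the tool's axes as they then stand; what a row does not reach is not made up. A row lasts 1/8 s, in which the tool goes at most 62.5 mm and 10.7 degrees, less where a joint would pass 70% of its speed; a pose out of reach is approached as far as the arm can. A call is refused whole if a number of a shift passes 6.25 or a number of a turn 10.7, either way. A call with a gripper value outside its range is refused whole. The fingers move at their own pace and stop on an object; "grip_force" is the grip in N (left out, the last holds). Time passes only in rows, so rows that do not move let the fingers close. It gives the time, the measured TCP pose, the force and the opening at its end, in the units of the state.
- manip.read_state(): the state, without advancing time (a new reading comes with each control period).
- camera(name): name is "scene" or "top" or "wrist"; returns (picture, depth): 480x640x3 uint8, red, green, blue; 480x640 float32, mm along the optical axis (not along the pixel's ray), 0 where there is no reading.
- calibration(name): a dict with "K" (3x3 intrinsics, pixels), "world_from_camera" (4x4, takes a point from camera to world coordinates). Camera axes: x right, y down, z forward; pixel columns grow to the right and rows downward; lengths in mm; the calibration is good to about 2 mm. A picture is of the moment at which its call begins: read the wrist's pose just before it. calibration takes no time and is no camera call; for the wrist camera it gives the pose at the moment of the call.
- order.sign_off(): hands the job in, once; it reports no verdict.
The state is a dict: "clock": time; "joints": joint angles; "qd": joint speeds; "effort": joint torques, N m; "eef_pos": TCP position; "eef_rot": TCP orientation; "wrist_force": force on the tool from outside, world axes, zero at the start; "moment": the same for the moment, N m; "finger_gap": finger opening in mm.
Only numpy, scipy, OpenCV 4.12 (cv2) and the standard library are available. Lean on these libraries where they do the work, as an engineer would, in place of code of your own. Each camera call takes 0.05 s, during which the arm holds its last target.

## Working session

There is one attempt and no reset: what is moved stays moved. The work goes in short steps, Python scripts to look and compute and a tool call to move; the robot and the scene stay as the last step left them, time stands still between calls to the robot, and variables do not carry over. Pictures are saved under pics/ and viewed, and the job is handed in when it is done.

Besides the shell and the picture viewer there is one more tool, called after "Request:" by a JSON object that holds its "name" and its "arguments". jog_arm: Moves the arm, as the interface text tells. Its arguments: {"type":"object","properties":{"turn":{"type":"array","items":{"type":"array","items":{"type":"number"}}},"dp":{"type":"array","items":{"type":"array","items":{"type":"number"}}},"gripper":{"type":"array","items":{"type":"number"}},"grip_force":{"type":"number"}},"required":["turn","dp","gripper"]}

```bash
ls; mkdir -p pics; python3 - <<'E'
from cell import manip,camera,calibration
import cv2,numpy as np
print(manip.read_state())
for n in ["scene","top","wrist"]:
    p,d=camera(n); c=calibration(n)
    np.savez(f"{n}0.npz",p=p,d=d,K=c["K"],T=c["world_from_camera"])
    cv2.imwrite(f"pics/{n}0.png",p[:,:,::-1]); print(n,np.round(c["K"],1).tolist(),np.round(c["world_from_camera"],3).tolist())
E
```

```text
pics
{'clock': 0.0, 'joints': array([ 1.08341698e+00,  3.00492225e-01,  1.52157028e+00, -2.14628144e-05,
        1.32070202e+00, -6.66149589e-02]), 'qd': array([ 0.00035756,  0.00020447, -0.0017846 , -0.00142375, -0.00072663,
       -0.00016502]), 'effort': array([ 2.81815737e-04, -5.31819785e+01, -3.52731335e+01,  7.08423019e-02,
        2.45099701e-02, -3.76970365e-05]), 'eef_pos': array([224.54541417, 501.7903366 , 204.87931476]), 'eef_rot': array([ 3.0927157 ,  1.56962427, -2.04043235]), 'wrist_force': array([ 0.03375321,  0.88742092, -0.31442456]), 'moment': array([-0.01051804,  0.02507386,  0.02794996]), 'finger_gap': 93.83638233146971}
scene [[449.7, 0.0, 322.3], [0.0, 449.7, 242.3], [0.0, 0.0, 1.0]] [[0.863, -0.364, 0.35, 135.527], [-0.505, -0.612, 0.609, -806.75], [-0.007, -0.702, -0.712, 958.822], [0.0, 0.0, 0.0, 1.0]]
top [[604.5, 0.0, 319.8], [0.0, 604.5, 241.6], [0.0, 0.0, 1.0]] [[0.008, -0.978, 0.207, 263.01], [-1.0, -0.008, 0.0, -99.928], [0.002, -0.207, -0.978, 1493.148], [0.0, 0.0, 0.0, 1.0]]
wrist [[358.2, 0.0, 318.4], [0.0, 358.2, 229.5], [0.0, 0.0, 1.0]] [[0.409, 0.876, 0.256, 149.251], [0.913, -0.392, -0.115, 535.003], [-0.0, 0.281, -0.96, 385.074], [0.0, 0.0, 0.0, 1.0]]
```

View pics/scene0.png

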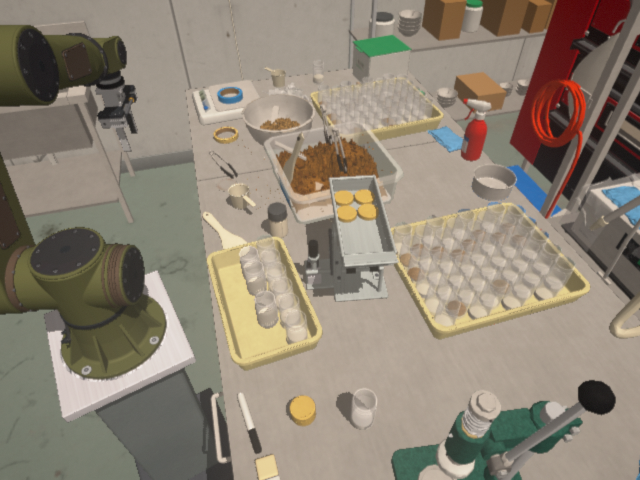

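View pics/top0.png

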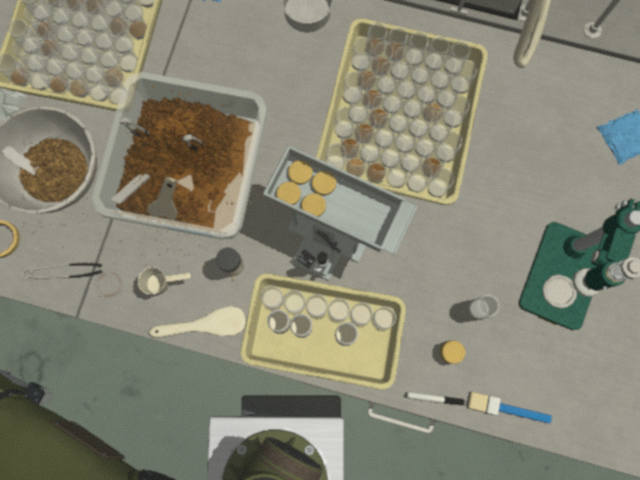

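View pics/wrist0.png

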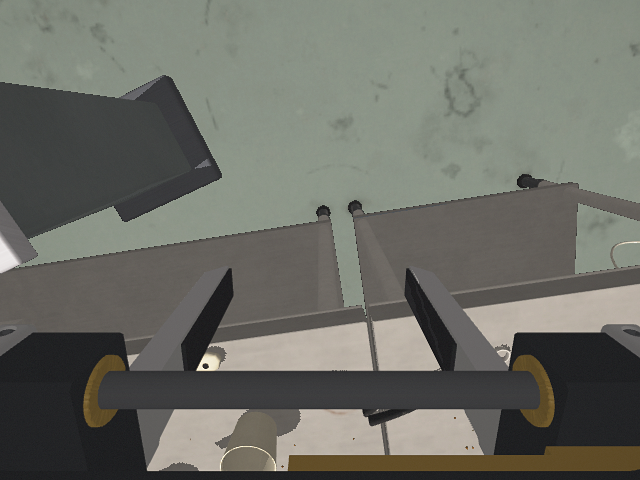

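```bash
python3 - <<'E'
import cv2,numpy as np
z=np.load("top0.npz");p=z["p"][:,:,::-1]
cv2.imwrite("pics/topz.png",cv2.resize(p[140:290,230:430],None,fx=4,fy=4,interpolation=cv2.INTER_CUBIC))
z=np.load("scene0.npz");p=z["p"][:,:,::-1]
cv2.imwrite("pics/scz.png",cv2.resize(p[165:315,250:420],None,fx=4,fy=4,interpolation=cv2.INTER_CUBIC))
E
```

```text
(no output)
```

View pics/topz.png

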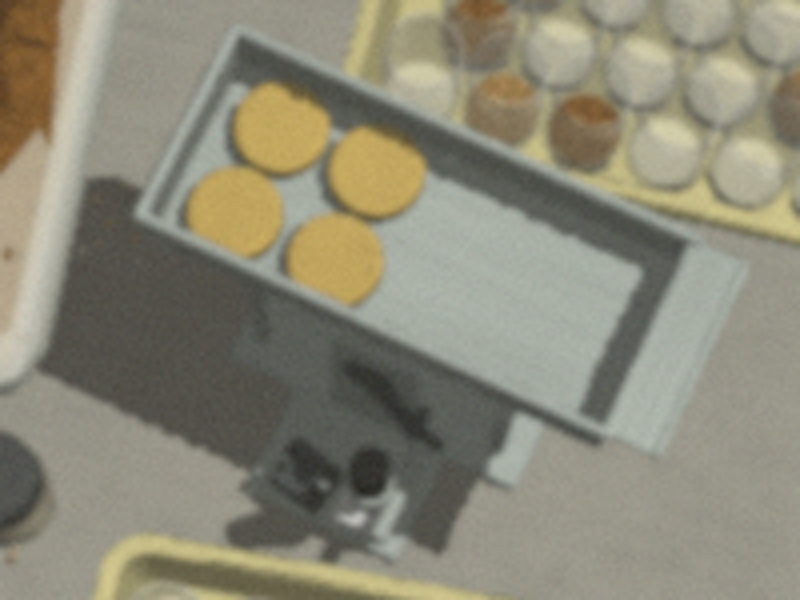

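View pics/scz.png

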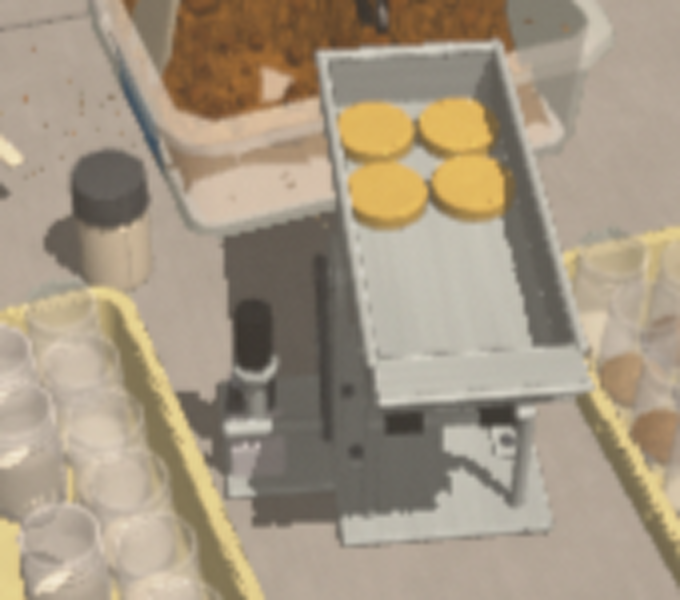

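```bash
cat > h.py <<'E'
import numpy as np
def ray(K,T,u,v,zp):
    d=T[:3,:3]@np.linalg.inv(K)@np.array([u,v,1.]);o=T[:3,3]
    return o+d*(zp-o[2])/d[2]
def load(n):
    z=np.load(n+".npz");return z["p"],z["d"],z["K"],z["T"]
E
python3 - <<'E'
from h import *
np.set_printoptions(precision=1,suppress=True)
p,d,K,T=load("top0")
f=lambda u,v,z:ray(K,T,230+u/4,140+v/4,z)
c={k:f(*v,218) for k,v in dict(rf=(238,30),rn=(138,215),fn=(600,440),ff=(692,240),gf=(748,265),gn=(660,455)).items()}
for k,v in c.items():print(k,v)
for a,b in (("fn","rn"),("ff","rf"),("gn","rn"),("gf","rf")):
    e=c[b]-c[a];print(a,b,np.degrees(np.arctan2(e[1],e[0])),np.linalg.norm(e))
for a,b in (("rf","rn"),("gf","gn")):
    e=c[b]-c[a];print(a,b,np.degrees(np.arctan2(e[1],e[0]))-90,np.linalg.norm(e))
print("pin",f(370,463,153))
p,d,K,T=load("scene0")
g=lambda u,v,z:ray(K,T,250+u/4,165+v/4,z)
for n,v in dict(rn=(318,55),rf=(500,42),gn=(380,402),gf=(590,385),fn=(372,362)).items(): print("s",n,g(*v,218))
print("pin s",g(253,310,153))
print("depths", [d[165+v//4,250+u//4] for u,v in [(253,310),(480,375)]])
E
```

```text
rf [746.1 -30.8 218. ]
rn [638.6  22.  218. ]
fn [ 514.9 -229.6  218. ]
ff [ 626.8 -281.3  218. ]
gf [ 612.9 -311.6  218. ]
gn [ 506.9 -261.7  218. ]
fn rn 63.820286129152414 280.34611917765375
ff rf 64.52161791499715 277.4790906400462
gn rn 65.10770932379504 312.7447044462604
gf rf 64.6075645529547 310.79589911666375
rf rn 63.823758316412295 119.87370718400352
gf gn 64.752876554491 117.13289938647479
pin [ 513.5 -106.3  153. ]
s rn [637.8  24.3 218. ]
s rf [750.9 -26.6 218. ]
s gn [ 506.6 -260.5  218. ]
s gf [ 613.4 -309.3  218. ]
s fn [ 518.9 -232.8  218. ]
pin s [ 511.9 -106.3  153. ]
depths [np.float32(1132.6018), np.float32(1002.40753)]
```

```bash
cat >> h.py <<'E'
from scipy.spatial.transform import Rotation as Rn
np.set_printoptions(precision=2,suppress=True)
YAW=np.radians(64.5)
xs=np.array([np.cos(YAW),np.sin(YAW),0]);ys=np.array([-np.sin(YAW),np.cos(YAW),0])
def plan(goal=None,goalR=None,verbose=True):
    from cell import manip
    s=manip.read_state();R=Rn.from_euler("xyz",s["eef_rot"]).as_matrix()
    print("t",round(s["clock"],2),"p",s["eef_pos"],"F",s["wrist_force"],"M",s["moment"],"gap",round(s["finger_gap"],1),"q",s["joints"])
    print("tool x,y,z in stand axes:",*[np.array([R[:,i]@xs,R[:,i]@ys,R[2,i]]).round(3) for i in range(3)])
    if goal is not None:
        d=np.array(goal)-s["eef_pos"]
        print("dp cm",R.T@d/10)
    if goalR is not None:
        print("turn deg",np.degrees(Rn.from_matrix(R.T@goalR).as_rotvec()))
    return s,R
def RJ(sign=1):
    z=xs*sign;x=np.array([0,0,-1.]);return np.stack([x,np.cross(z,x),z],1)
E
python3 - <<'E'
from h import *
plan([513,-106,300],RJ(1)); plan([513,-106,300],RJ(-1))
s,R=plan(); from cell import calibration
print("cam in tool",R.T@(calibration("wrist")["world_from_camera"][:3,3]-s["eef_pos"]))
E
```

```text
t 0.15 p [224.6  501.85 205.04] F [ 0.56 -0.71 -0.51] M [-0.02  0.02  0.02] gap 94.2 q [ 1.08  0.3   1.52 -0.    1.32 -0.07]
tool x,y,z in stand axes: [-0.  0. -1.] [-0.02  1.    0.  ] [ 1.    0.02 -0.  ]
dp cm [ -9.46 -51.15 -43.71]
turn deg [ 1.39 -0.05 -0.  ]
t 0.15 p [224.6  501.85 205.04] F [ 0.56 -0.71 -0.51] M [-0.02  0.02  0.02] gap 94.2 q [ 1.08  0.3   1.52 -0.    1.32 -0.07]
tool x,y,z in stand axes: [-0.  0. -1.] [-0.02  1.    0.  ] [ 1.    0.02 -0.  ]
dp cm [ -9.46 -51.15 -43.71]
turn deg [-178.61    0.     -0.08]
t 0.15 p [224.6  501.85 205.04] F [ 0.56 -0.71 -0.51] M [-0.02  0.02  0.02] gap 94.2 q [ 1.08  0.3   1.52 -0.    1.32 -0.07]
tool x,y,z in stand axes: [-0.  0. -1.] [-0.02  1.    0.  ] [ 1.    0.02 -0.  ]
cam in tool [-180.04   82.32   -0.67]
```

Request:
{"name": "jog_arm", "arguments": {"turn": [[1.4,0,0],[0,0,0],[0,0,0],[0,0,0],[0,0,0],[0,0,0],[0,0,0],[0,0,0]], "dp": [[-6,0,0],[-4,-1.5,-1],[0,-4.6,-3.9],[0,-4.6,-3.9],[0,-4.6,-3.9],[0,-4.6,-3.9],[0,-4.6,-3.9],[0,-4.6,-3.9]], "gripper": [0,0,0,0,0,0,0,0]}}

```text
clock: 1.15
eef_pos: [384.2, 148.0, 307.3]
eef_rot: [-2.933, 1.566, -1.802]
wrist_force: [1.1, 0.4, 0.3]
finger_gap: 94.2
```

```bash
python3 -c "
from h import *
plan([513,-106,300],RJ(1))"
```

```text
t 1.15 p [384.21 148.05 307.26] F [1.1  0.43 0.33] M [ 0.02 -0.06  0.06] gap 94.2 q [ 0.28 -0.08  1.71 -0.    1.52 -0.85]
tool x,y,z in stand axes: [-0. -0. -1.] [-0.01  1.   -0.  ] [ 1.    0.01 -0.  ]
dp cm [  0.82 -22.46 -17.51]
turn deg [ 0.31 -0.25  0.05]
```

Request:
{"name": "jog_arm", "arguments": {"turn": [[0.3,0,0],[0,0,0],[0,0,0],[0,0,0],[0,0,0],[0,0,0]], "dp": [[0,-4.6,-3.6],[0,-4.6,-3.6],[0,-4.6,-3.6],[0,-4.6,-3.6],[0.5,-3,-2.4],[0,0,0]], "gripper": [0,0,0,0.2,0.2,0.2]}}

```text
clock: 1.9
eef_pos: [507.7, -108.1, 301.9]
eef_rot: [3.023, 1.567, -2.139]
wrist_force: [-0.1, -0.6, -0.9]
finger_gap: 75.3
```

```bash
cat > snap.py <<'E'
import sys;from h import *
from cell import camera,calibration;import cv2
n,o=sys.argv[1:3];c=calibration(n);p,d=camera(n)
np.savez(o+".npz",p=p,d=d,K=c["K"],T=c["world_from_camera"]);cv2.imwrite(f"pics/{o}.png",p[:,:,::-1])
E
python3 snap.py wrist w1; python3 -c "
from h import *
plan([513,-106,113],RJ(1))"
```

```text
t 1.95 p [ 507.49 -107.01  302.37] F [-0.83  1.25 -0.51] M [-0.04 -0.04  0.04] gap 75.6 q [-0.28  0.17  1.45 -0.    1.52 -1.4 ]
tool x,y,z in stand axes: [-0. -0. -1.] [ 0.  1. -0.] [ 1. -0. -0.]
dp cm [18.94 -0.45  0.4 ]
turn deg [-0.23 -0.22  0.  ]
```

View pics/w1.png

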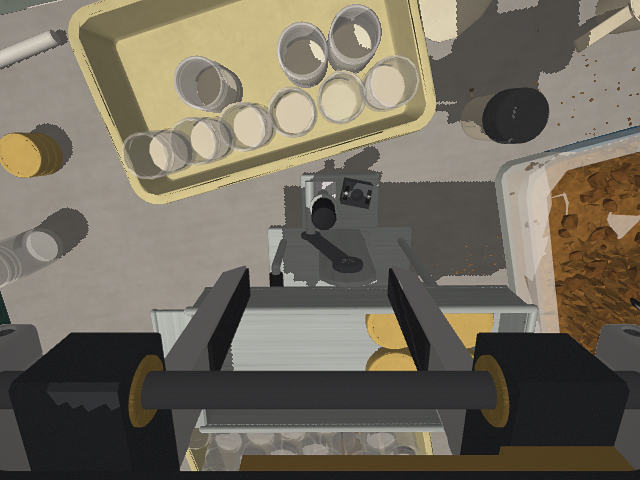

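```bash
python3 - <<'E'
from h import *
import cv2
p,d,K,T=load("w1")
cv2.imwrite("pics/w1z.png",cv2.resize(p[160:260,270:400,::-1],None,fx=6,fy=6,interpolation=cv2.INTER_CUBIC))
E
```

```text
(no output)
```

View pics/w1z.png

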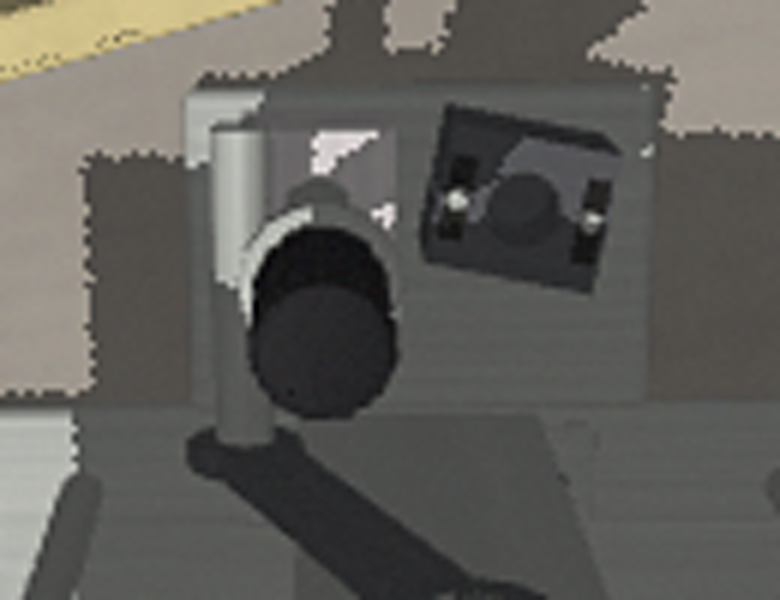

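```bash
python3 - <<'E'
from h import *
p,d,K,T=load("w1")
f=lambda u,v,z:ray(K,T,270+(u-2.5)/6,160+(v-2.5)/6,z)
P=f(322,350,153);H=f(521,209,38)
print(P,H,(H-P)@xs,(H-P)@ys)
import numpy as np
c=f(320,318,102)  # rough collar
# level block top corners
for u,v in [(397,130),(397,228),(265,128)]: 
    q=f(u,v,38); print((q-P)@xs,(q-P)@ys)
plan(list(P[:2])+[113],RJ(1))
E
```

```text
[ 511.41 -105.98  153.  ] [529.19 -67.14  38.  ] 42.71150743951049 0.6775982898794806
16.639800584545917 17.3601743213308
16.813360425298413 -3.2422902828818403
-10.687867111434791 17.901121230415214
t 1.95 p [ 507.49 -107.01  302.37] F [-0.83  1.25 -0.51] M [-0.04 -0.04  0.04] gap 75.6 q [-0.28  0.17  1.45 -0.    1.52 -1.4 ]
tool x,y,z in stand axes: [-0. -0. -1.] [ 0.  1. -0.] [ 1. -0. -0.]
dp cm [18.94 -0.31  0.34]
turn deg [-0.23 -0.22  0.  ]
```

Request:
{"name": "jog_arm", "arguments": {"turn": [[-0.2,-0.2,0],[0,0,0],[0,0,0],[0,0,0],[0,0,0]], "dp": [[4.5,-0.4,0.35],[5,0,0],[5,0,0],[2.5,0,0],[0,0,0]], "gripper": [0.2,0.2,0.2,0.2,0.2], "grip_force": 50}}

```text
clock: 2.58
eef_pos: [512.2, -100.5, 130.2]
eef_rot: [-1.299, 1.567, -0.168]
wrist_force: [-0.4, 0.5, 1.1]
finger_gap: 75.1
```

```bash
python3 snap.py wrist w2; python3 -c "
from h import *
plan([512.3,-106,113],RJ(1))"
```

```text
t 2.62 p [ 512.76 -100.73  131.41] F [ 1.7  -0.32 -0.01] M [-0.02  0.02  0.01] gap 75.2 q [-0.26  0.31  1.69  0.    1.14 -1.39]
tool x,y,z in stand axes: [ 0.   -0.01 -1.  ] [-0.01  1.   -0.01] [1.   0.01 0.  ]
dp cm [ 1.84 -0.17 -0.5 ]
turn deg [0.26 0.08 0.33]
```

View pics/w2.png

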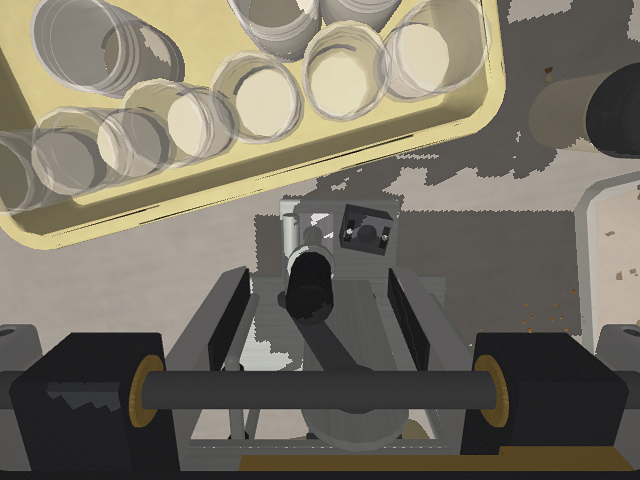

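```bash
python3 - <<'E'
from h import *
p,d,K,T=load("w2")
P=ray(K,T,310,300,153);H=ray(K,T,368,233,38);print(P,H,(H-P)@xs,(H-P)@ys)
plan([P[0],P[1],113],RJ(1))
E
```

```text
[ 509.49 -104.47  153.  ] [529.35 -65.55  38.  ] 43.680858237355 -1.1598373275986582
t 2.62 p [ 512.76 -100.73  131.41] F [ 1.7  -0.32 -0.01] M [-0.02  0.02  0.01] gap 75.2 q [-0.26  0.31  1.69  0.    1.14 -1.39]
tool x,y,z in stand axes: [ 0.   -0.01 -1.  ] [-0.01  1.   -0.01] [1.   0.01 0.  ]
dp cm [ 1.84  0.15 -0.48]
turn deg [0.26 0.08 0.33]
```

Request:
{"name": "jog_arm", "arguments": {"turn": [[0.2,0,0.3],[0,0,0],[0,0,0],[0,0,0],[0,0,0],[0,0,0],[0,0,0]], "dp": [[1.5,0,-0.4],[0.3,0,-0.1],[0,0,0],[0,0,0],[0,0,0],[0,0,0],[0,0,0]], "gripper": [0.2,0.2,1,1,1,1,1], "grip_force": 50}}

```text
clock: 3.5
eef_pos: [512.1, -105.5, 116.1]
eef_rot: [-1.172, 1.564, -0.045]
wrist_force: [-0.1, -0.7, 0.5]
finger_gap: 28.6
```

```bash
python3 -c "
from h import *
plan([512.3,-106,113],RJ(1))"
```

```text
t 3.5 p [ 512.14 -105.51  116.13] F [-0.06 -0.67  0.53] M [-0.04 -0.03  0.01] gap 28.6 q [-0.27  0.33  1.7   0.    1.1  -1.4 ]
tool x,y,z in stand axes: [ 0.   -0.01 -1.  ] [-0.    1.   -0.01] [1. 0. 0.]
dp cm [ 0.31 -0.03 -0.04]
turn deg [0.07 0.14 0.34]
```

Request:
{"name": "jog_arm", "arguments": {"turn": [[0,0,0.3],[0,0,0],[0,0,0]], "dp": [[0.25,0,0],[0,0,0],[0,0,0]], "gripper": [1,1,1]}}

```text
clock: 3.88
eef_pos: [513.2, -105.9, 115.3]
eef_rot: [-0.925, 1.566, 0.202]
wrist_force: [-0.1, -1.0, -0.4]
finger_gap: 23.1
```

```bash
python3 -c "
from h import *
plan([512.3,-106,113],RJ(1))"
```

```text
t 3.88 p [ 513.17 -105.92  115.3 ] F [-0.12 -0.95 -0.4 ] M [ 0.03 -0.01  0.03] gap 23.1 q [-0.27  0.33  1.7   0.    1.1  -1.4 ]
tool x,y,z in stand axes: [ 0. -0. -1.] [-0.  1. -0.] [1. 0. 0.]
dp cm [ 0.23  0.08 -0.05]
turn deg [0.08 0.16 0.21]
```

Request:
{"name": "jog_arm", "arguments": {"turn": [[0,0,0],[0,0,0],[0,0,0],[0,0,0],[0,0,0],[0,0,0]], "dp": [[-1.5,0,0],[-2,0,0],[-4.5,0,0],[-5,0,0],[-5,0,0],[-5,0,0]], "gripper": [1,1,1,1,1,1]}}

```text
clock: 4.62
eef_pos: [510.2, -105.5, 352.7]
eef_rot: [1.061, 1.567, 2.188]
wrist_force: [-0.0, -0.2, -2.1]
finger_gap: 23.6
```

```bash
python3 snap.py scene s2; python3 snap.py wrist w3; python3 -c "
from h import *
plan([560,-286,335],RJ(1))"
```

```text
t 4.72 p [ 511.42 -105.86  356.54] F [-0.56  0.33 -1.91] M [ 0.03  0.05 -0.02] gap 23.2 q [-0.28  0.17  1.34  0.    1.63 -1.4 ]
tool x,y,z in stand axes: [ 0.   -0.01 -1.  ] [-0.    1.   -0.01] [1. 0. 0.]
dp cm [  2.18 -12.11 -14.19]
turn deg [0.09 0.19 0.32]
```

View pics/s2.png

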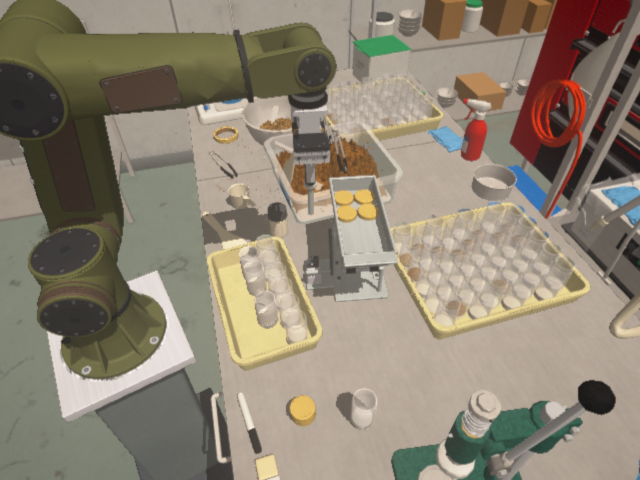

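View pics/w3.png

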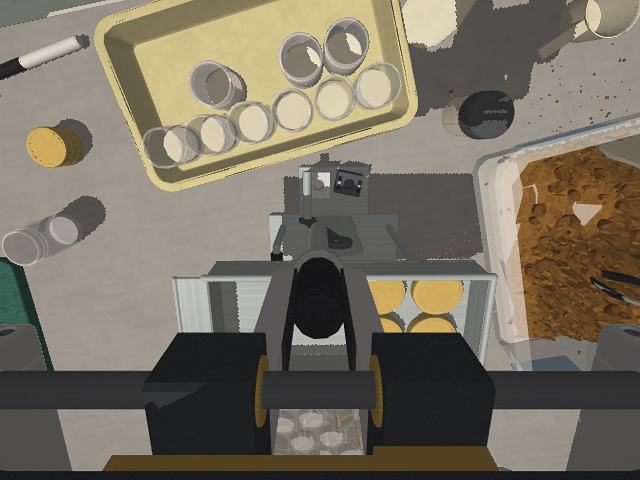

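```bash
python3 - <<'E'
from h import *
import cv2
p,d,K,T=load("w3")
cv2.imwrite("pics/w3z.png",cv2.resize(p[155:220,285:385,::-1],None,fx=8,fy=8,interpolation=cv2.INTER_CUBIC))
E
```

```text
(no output)
```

View pics/w3z.png

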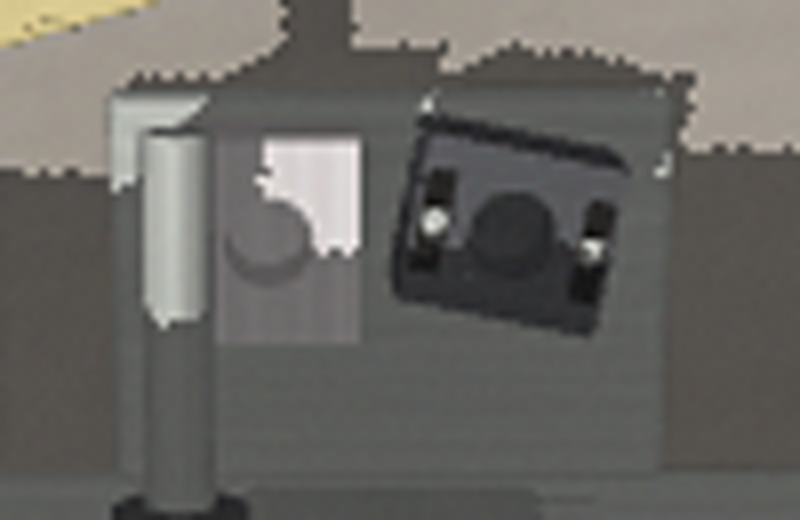

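```bash
python3 - <<'E'
from h import *
p,d,K,T=load("w3")
f=lambda u,v,z=38:ray(K,T,285+(u-3.5)/8,155+(v-3.5)/8,z)
A=f(269,242);B=f(512,236);print(A,B,(B-A)@xs,(B-A)@ys,(f(557,236)-f(468,236))@xs,(f(512,192)-f(512,280))@ys)
E
```

```text
[ 512.09 -105.84   38.  ] [529.52 -66.76  38.  ] 42.77449093593478 1.0909795257010417 15.672210040995182 15.577642878928264
```

```bash
python3 -c "
from h import *
plan([563.5,-274.5,345],RJ(1))"
```

```text
t 4.72 p [ 511.42 -105.86  356.54] F [-0.56  0.33 -1.91] M [ 0.03  0.05 -0.02] gap 23.2 q [-0.28  0.17  1.34  0.    1.63 -1.4 ]
tool x,y,z in stand axes: [ 0.   -0.01 -1.  ] [-0.    1.   -0.01] [1. 0. 0.]
dp cm [  1.18 -11.94 -13.  ]
turn deg [0.09 0.19 0.32]
```

Request:
{"name": "jog_arm", "arguments": {"turn": [[0,0.2,0.3],[0,0,0],[0,0,0],[0,0,0],[0,0,0],[0,0,0]], "dp": [[0,-3.2,-3.5],[0,-3.2,-3.5],[0,-3.2,-3.5],[0.4,-2,-2.2],[0.5,0,0],[0,0,0]], "gripper": [1,1,1,1,1,1]}}

```text
clock: 5.48
eef_pos: [561.8, -273.8, 347.0]
eef_rot: [1.299, 1.569, 2.428]
wrist_force: [-0.4, 0.7, -1.5]
finger_gap: 23.2
```

```bash
python3 -c "
from h import *
plan([563.5,-274.5,345],RJ(1))"; python3 snap.py scene s3; python3 -c "
import cv2;p=cv2.imread('pics/s3.png');cv2.imwrite('pics/s3z.png',cv2.resize(p[90:300,250:430],None,fx=2.8,fy=2.8))"
```

```text
t 5.47 p [ 561.77 -273.78  347.02] F [-0.43  0.68 -1.48] M [0.01 0.   0.02] gap 23.2 q [-0.51  0.43  1.03  0.    1.69 -1.64]
tool x,y,z in stand axes: [ 0.  0. -1.] [-0.  1.  0.] [1. 0. 0.]
dp cm [ 0.2  -0.19  0.01]
turn deg [ 0.19  0.03 -0.12]
```

View pics/s3z.png

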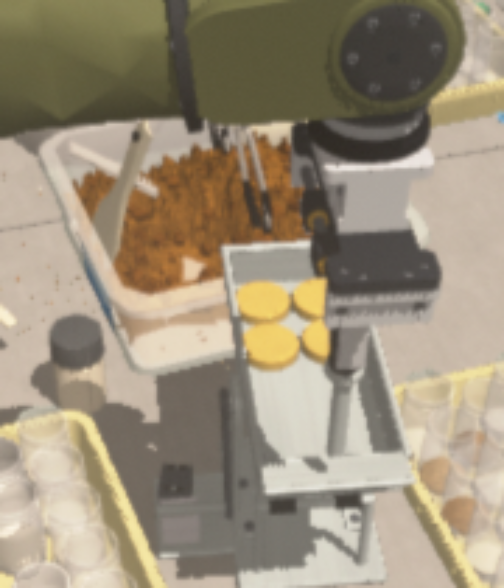

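Request:
{"name": "jog_arm", "arguments": {"turn": [[0,0,0],[0,0,0],[0,0,0],[0,0,0],[0,0,0],[0,0,0],[0,0,0],[0,0,0]], "dp": [[1.5,0,0],[0.8,0,0],[0.8,0,0],[0.8,0,0],[0.8,0,0],[0.8,0,0],[0.8,0,0],[0.8,0,0]], "gripper": [1,1,1,1,1,1,1,1]}}

```text
clock: 6.52
eef_pos: [561.6, -272.2, 273.2]
eef_rot: [-2.067, 1.57, -0.936]
wrist_force: [0.2, -1.1, -0.2]
finger_gap: 23.0
```

```bash
python3 -c "
from h import *
plan([563.5,-274.5,213],RJ(1))"
```

```text
t 6.53 p [ 561.64 -272.23  273.2 ] F [ 0.24 -1.11 -0.25] M [-0.33  0.16  0.06] gap 23.0 q [-0.51  0.43  1.19 -0.    1.52 -1.64]
tool x,y,z in stand axes: [-0. -0. -1.] [-0.01  1.   -0.  ] [ 1.    0.01 -0.  ]
dp cm [ 6.02 -0.26 -0.12]
turn deg [ 0.3  -0.03  0.06]
```

Request:
{"name": "jog_arm", "arguments": {"turn": [[0,0,0],[0,0,0],[0,0,0],[0,0,0],[0,0,0],[0,0,0],[0,0,0],[0,0,0]], "dp": [[0.8,0,-0.1],[0.8,0,0],[0.8,0,0],[0.8,0,0],[0.8,0,0],[0.8,0,0],[0.5,0,0],[0.2,0,0]], "gripper": [1,1,1,1,1,1,1,1]}}

```text
clock: 7.52
eef_pos: [561.1, -272.6, 213.3]
eef_rot: [0.955, 1.57, 2.086]
wrist_force: [-0.1, 0.7, -0.7]
finger_gap: 23.5
```

```bash
python3 -c "
from h import *
plan([563.5,-274.5,213],RJ(1))"; python3 snap.py scene s4; python3 -c "
import cv2;p=cv2.imread('pics/s4.png');cv2.imwrite('pics/s4z.png',cv2.resize(p[90:300,250:430],None,fx=2.8,fy=2.8))"
```

```text
t 7.53 p [ 561.14 -272.64  213.26] F [-0.09  0.74 -0.74] M [-0.01 -0.03 -0.02] gap 23.5 q [-0.51  0.46  1.28  0.    1.4  -1.64]
tool x,y,z in stand axes: [ 0.  0. -1.] [-0.01  1.    0.  ] [1.   0.01 0.  ]
dp cm [ 0.03 -0.29 -0.07]
turn deg [ 0.32  0.03 -0.04]
```

View pics/s4z.png

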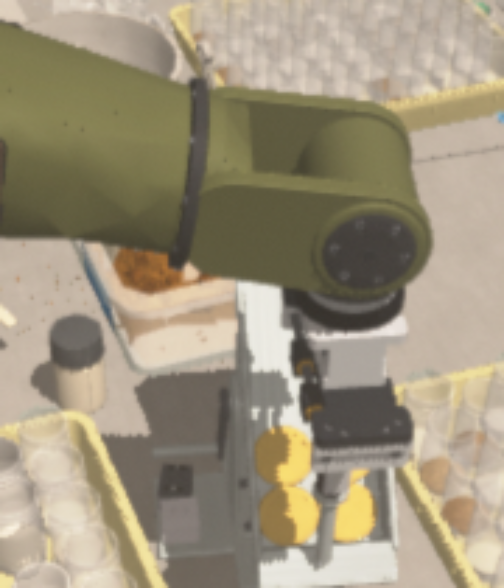

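Request:
{"name": "jog_arm", "arguments": {"turn": [[0,0,0],[0,0,0],[0,0,0],[0,0,0],[0,0,0],[0,0,0]], "dp": [[0,0,0],[-1,0,0],[-3,0,0],[-4,0,0],[-4,0,0],[0,0,0]], "gripper": [1,1,1,1,1,1]}}

```text
clock: 8.32
eef_pos: [561.0, -272.7, 341.1]
eef_rot: [-1.493, 1.568, -0.361]
wrist_force: [0.2, 0.7, -1.8]
finger_gap: 23.3
```

```bash
python3 -c "
from h import *
plan([529.9,-66.7,335],RJ(1))"; python3 snap.py top t4; python3 -c "
import cv2;p=cv2.imread('pics/t4.png');cv2.imwrite('pics/t4z.png',cv2.resize(p[130:330,230:430],None,fx=3,fy=3))"
```

```text
t 8.32 p [ 561.05 -272.66  341.12] F [ 0.23  0.71 -1.75] M [-0.03 -0.01 -0.01] gap 23.3 q [-0.51  0.42  1.05  0.    1.67 -1.64]
tool x,y,z in stand axes: [ 0. -0. -1.] [-0.01  1.   -0.  ] [1.   0.01 0.  ]
dp cm [ 0.58 11.58 17.31]
turn deg [0.32 0.01 0.17]
```

View pics/t4z.png

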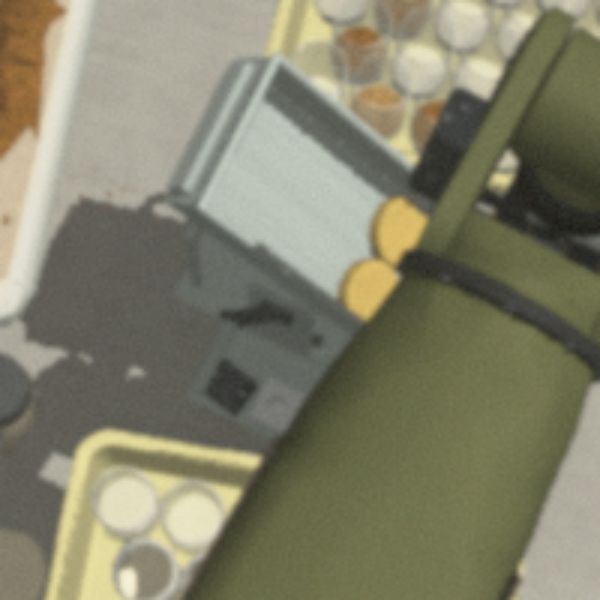

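Request:
{"name": "jog_arm", "arguments": {"turn": [[0.3,0,0.2],[0,0,0],[0,0,0],[0,0,0],[0,0,0],[0,0,0],[0,0,0]], "dp": [[0,4,0.5],[0,4,3],[0,3,4],[0,0.5,4],[0,0,4],[0,0,1],[0,0,0]], "gripper": [1,1,1,1,1,1,1]}}

```text
clock: 9.25
eef_pos: [523.9, -68.8, 330.5]
eef_rot: [1.613, 1.554, 2.738]
wrist_force: [-0.1, -0.4, -1.2]
finger_gap: 23.7
```

```bash
python3 -c "
from h import *
plan([529.9,-66.7,145],RJ(1))"; python3 snap.py wrist w5
```

```text
t 9.25 p [523.85 -68.77 330.46] F [-0.1  -0.38 -1.18] M [-0.01 -0.04  0.03] gap 23.7 q [-0.2   0.2   1.36  0.    1.6  -1.33]
tool x,y,z in stand axes: [-0.    0.02 -1.  ] [0.   1.   0.02] [ 1. -0. -0.]
dp cm [18.54 -0.77  0.46]
turn deg [-0.07 -0.04 -0.97]
```

View pics/w5.png

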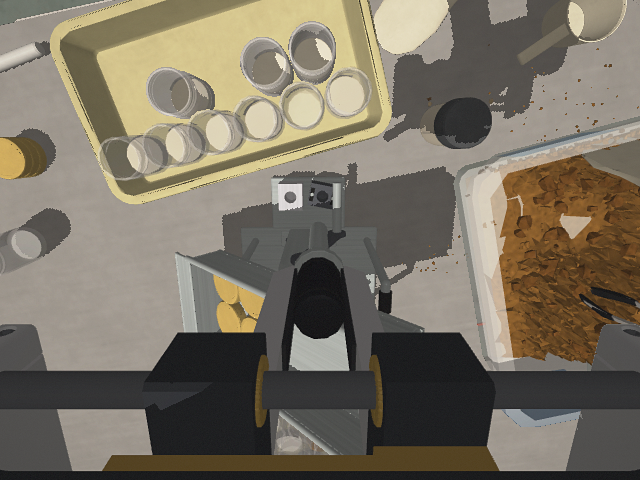

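```bash
python3 - <<'E'
from h import *
import cv2
p,d,K,T=load("w5")
cv2.imwrite("pics/w5z.png",cv2.resize(p[165:225,265:365,::-1],None,fx=8,fy=8,interpolation=cv2.INTER_CUBIC))
E
```

```text
(no output)
```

View pics/w5z.png

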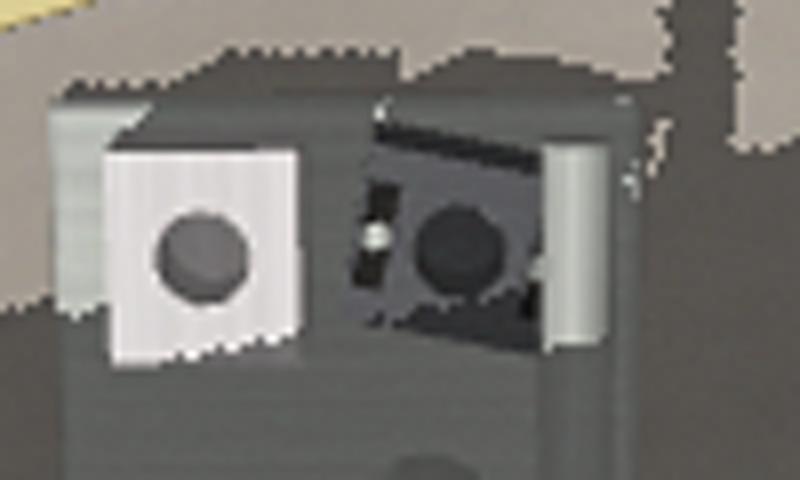

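```bash
python3 - <<'E'
from h import *
p,d,K,T=load("w5")
f=lambda u,v,z=38:ray(K,T,265+(u-3.5)/8,165+(v-3.5)/8,z)
A=f(202.5,257);B=f(460.5,252);print(A,B,(B-A)@xs,(B-A)@ys,B-A)
E
```

```text
[ 511.78 -105.97   38.  ] [529.65 -66.68  38.  ] 43.15734953246752 0.784283054977785 [17.87 39.29  0.  ]
```

Request:
{"name": "jog_arm", "arguments": {"turn": [[0,0,-0.9],[0,0,0],[0,0,0],[0,0,0],[0,0,0]], "dp": [[3,-0.7,0.5],[5,0,0],[4,0,0],[0,0,0],[0,0,0]], "gripper": [1,1,1,1,1]}}

```text
clock: 9.93
eef_pos: [530.8, -73.0, 208.7]
eef_rot: [-2.241, 1.569, -1.123]
wrist_force: [0.4, -0.2, -1.2]
finger_gap: 23.3
```

```bash
python3 -c "
from h import *
plan([530.3,-66.6,145],RJ(1))"; python3 snap.py wrist w6;python3 snap.py scene s6;  python3 -c "
from h import *
plan([530.3,-66.6,145],RJ(1))
import cv2;p=cv2.imread('pics/s6.png');cv2.imwrite('pics/s6z.png',cv2.resize(p[150:320,250:400],None,fx=3.5,fy=3.5))"
```

```text
t 9.93 p [530.84 -72.97 208.74] F [ 0.4  -0.16 -1.22] M [-0.04 -0.01 -0.01] gap 23.3 q [-0.2   0.27  1.56 -0.    1.32 -1.32]
tool x,y,z in stand axes: [-0. -0. -1.] [ 0.01  1.   -0.  ] [ 1.   -0.01 -0.  ]
dp cm [6.37 0.34 0.56]
turn deg [-0.45 -0.06  0.07]
t 10.03 p [530.9  -72.72 208.68] F [ 0.08 -0.49 -1.69] M [ 0.01  0.02 -0.05] gap 23.2 q [-0.2   0.27  1.56 -0.    1.32 -1.32]
tool x,y,z in stand axes: [-0. -0. -1.] [ 0.01  1.   -0.  ] [ 1.   -0.01 -0.  ]
dp cm [6.37 0.33 0.53]
turn deg [-0.43 -0.06  0.09]
```

View pics/s6z.png

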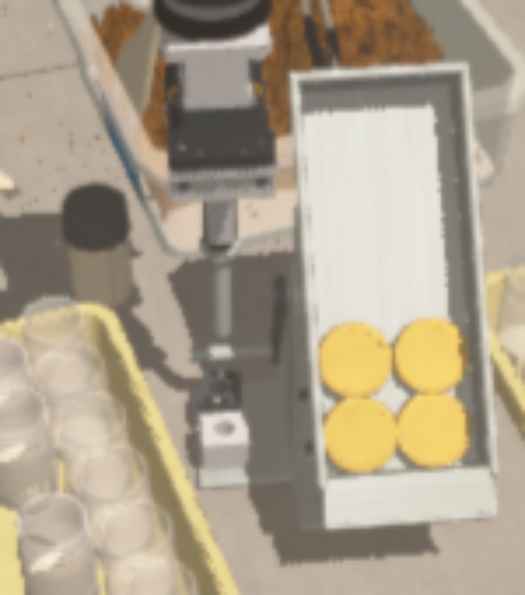

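View pics/w6.png

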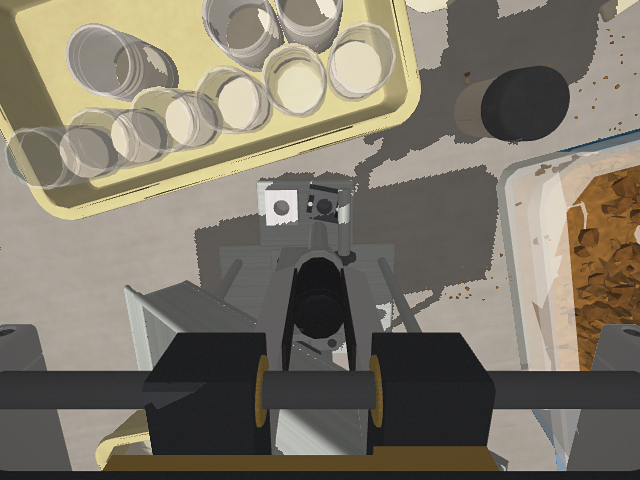

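Request:
{"name": "jog_arm", "arguments": {"turn": [[-0.4,0,0.1],[0,0,0],[0,0,0],[0,0,0],[0,0,0]], "dp": [[0.5,0.33,0.55],[2.5,0,0],[1.2,0,0],[0.4,0,0],[0,0,0]], "gripper": [1,1,1,1,1]}}

```text
clock: 10.65
eef_pos: [531.9, -65.5, 164.9]
eef_rot: [-1.45, 1.565, -0.323]
wrist_force: [0.7, -0.4, -1.5]
finger_gap: 23.3
```

```bash
python3 -c "
from h import *
plan([530.3,-66.6,145],RJ(1))"; python3 snap.py wrist w7;  python3 -c "
from h import *
plan([530.3,-66.6,145],RJ(1))"
```

```text
t 10.65 p [531.87 -65.5  164.9 ] F [ 0.67 -0.41 -1.47] M [-0.02  0.01 -0.05] gap 23.3 q [-0.19  0.3   1.62 -0.    1.22 -1.32]
tool x,y,z in stand axes: [ 0.   -0.01 -1.  ] [-0.    1.   -0.01] [1. 0. 0.]
dp cm [ 1.99  0.1  -0.17]
turn deg [0.06 0.04 0.31]
t 10.7 p [531.98 -65.51 165.13] F [-0.26  0.66 -1.34] M [ 0.03 -0.04 -0.01] gap 23.3 q [-0.19  0.3   1.62 -0.    1.22 -1.32]
tool x,y,z in stand axes: [ 0.   -0.01 -1.  ] [-0.    1.   -0.01] [1. 0. 0.]
dp cm [ 2.01  0.12 -0.17]
turn deg [0.06 0.05 0.33]
```

View pics/w7.png

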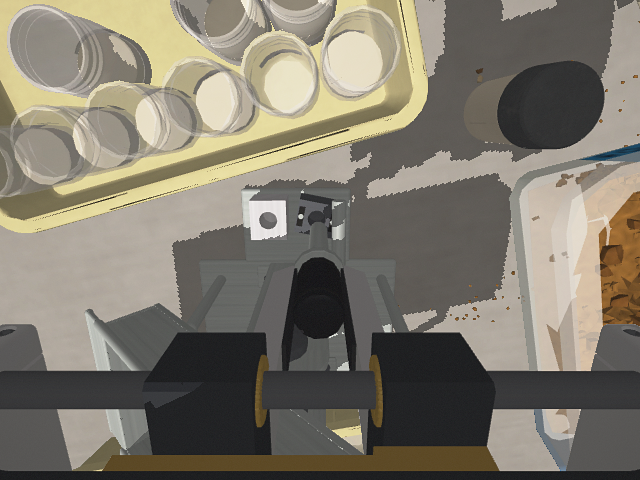

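Request:
{"name": "jog_arm", "arguments": {"turn": [[0,0,0.2],[0,0,0],[0,0,0],[0,0,0]], "dp": [[0.5,0.1,-0.17],[1,0,0],[0.2,0,0],[0,0,0]], "gripper": [1,1,1,1]}}

```text
clock: 11.2
eef_pos: [530.6, -66.8, 147.6]
eef_rot: [-1.249, 1.568, -0.123]
wrist_force: [0.9, -0.1, -2.1]
finger_gap: 23.6
```

```bash
python3 -c "
from h import *
plan([530.3,-66.6,139],RJ(1))"; python3 snap.py wrist w8;  python3 -c "
from h import *
plan([530.3,-66.6,139],RJ(1))
import cv2;p=cv2.imread('pics/w8.png');cv2.imwrite('pics/w8z.png',cv2.resize(p[170:320,230:370],None,fx=4,fy=4,interpolation=cv2.INTER_CUBIC))"
```

```text
t 11.2 p [530.57 -66.85 147.65] F [ 0.93 -0.07 -2.08] M [-0.03 -0.02 -0.05] gap 23.6 q [-0.19  0.32  1.64  0.    1.18 -1.32]
tool x,y,z in stand axes: [ 0. -0. -1.] [-0.  1. -0.] [1. 0. 0.]
dp cm [0.86 0.04 0.01]
turn deg [0.05 0.06 0.18]
t 11.25 p [530.56 -66.81 147.7 ] F [ 0.49 -0.16 -1.1 ] M [ 0.05 -0.02 -0.01] gap 23.2 q [-0.19  0.32  1.64  0.    1.18 -1.32]
tool x,y,z in stand axes: [ 0. -0. -1.] [-0.  1. -0.] [1. 0. 0.]
dp cm [0.87 0.03 0.01]
turn deg [0.05 0.06 0.18]
```

View pics/w8z.png

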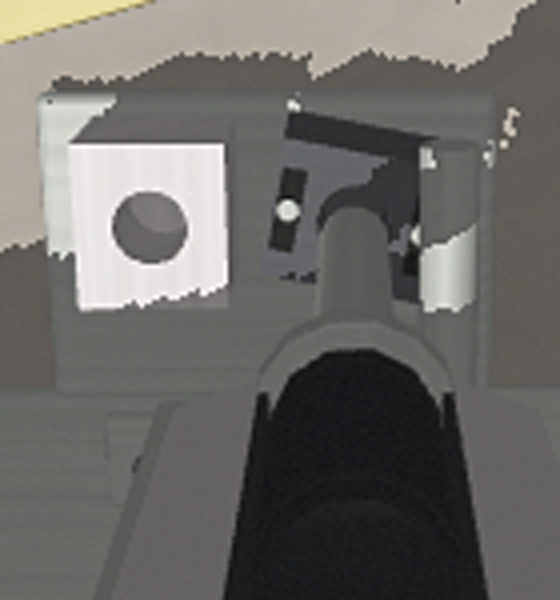

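Request:
{"name": "jog_arm", "arguments": {"turn": [[0,0,0],[0,0,0],[0,0,0],[0,0,0],[0,0,0]], "dp": [[0.5,0.03,0],[0.4,0,0],[0.3,0,0],[0.3,0,0],[0.3,0,0]], "gripper": [1,1,1,1,1]}}

```text
clock: 11.88
eef_pos: [530.5, -66.7, 128.8]
eef_rot: [-1.252, 1.567, -0.125]
wrist_force: [0.5, -0.8, -1.8]
finger_gap: 23.3
```

```bash
python3 -c "
from h import *
plan([530.3,-66.6,115],RJ(1))"
```

```text
t 11.88 p [530.5  -66.7  128.78] F [ 0.51 -0.84 -1.83] M [-0.05  0.01 -0.01] gap 23.3 q [-0.19  0.34  1.66  0.    1.14 -1.32]
tool x,y,z in stand axes: [ 0. -0. -1.] [-0.  1. -0.] [1. 0. 0.]
dp cm [ 1.38  0.03 -0.  ]
turn deg [0.05 0.07 0.21]
```

Request:
{"name": "jog_arm", "arguments": {"turn": [[0,0,0],[0,0,0],[0,0,0],[0,0,0],[0,0,0],[0,0,0]], "dp": [[0.4,0,0],[0.4,0,0],[0.3,0,0],[0.2,0,0],[0.15,0,0],[0.15,0,0]], "gripper": [1,1,1,1,1,1]}}

```text
clock: 12.62
eef_pos: [531.8, -67.1, 115.2]
eef_rot: [-1.338, 1.563, -0.211]
wrist_force: [-7.1, -0.6, 15.3]
finger_gap: 23.0
```

```bash
python3 -c "
from h import *
plan([530.3,-66.6,115],RJ(1))"
```

```text
t 12.62 p [531.77 -67.14 115.17] F [-7.11 -0.55 15.31] M [ 0.06  1.85 -0.05] gap 23.0 q [-0.19  0.36  1.67 -0.    1.11 -1.32]
tool x,y,z in stand axes: [ 0.   -0.01 -1.  ] [-0.    1.   -0.01] [1. 0. 0.]
dp cm [ 0.02  0.16 -0.01]
turn deg [0.05 0.1  0.44]
```

Request:
{"name": "jog_arm", "arguments": {"turn": [[0,0,0],[0,0,0],[0,0,0],[0,0,0],[0,0,0]], "dp": [[0,0,0],[0,0,0],[0,0,0],[0,0,0],[0,0,0]], "gripper": [0.6,0.4,0.4,0.4,0.4]}}

```text
clock: 13.25
eef_pos: [532.1, -67.1, 115.4]
eef_rot: [-1.336, 1.562, -0.21]
wrist_force: [0.0, 0.1, 0.8]
finger_gap: 56.4
```

```bash
python3 snap.py wrist w9; python3 -c "
from h import *
plan([530.3,-66.6,115],RJ(1))"
```

```text
t 13.3 p [532.07 -67.16 115.47] F [-0.12 -0.23  0.31] M [-0.01 -0.03 -0.01] gap 56.2 q [-0.19  0.36  1.67 -0.    1.11 -1.32]
tool x,y,z in stand axes: [ 0.   -0.01 -1.  ] [-0.    1.   -0.01] [1. 0. 0.]
dp cm [ 0.04  0.18 -0.03]
turn deg [0.06 0.12 0.49]
```

View pics/w9.png

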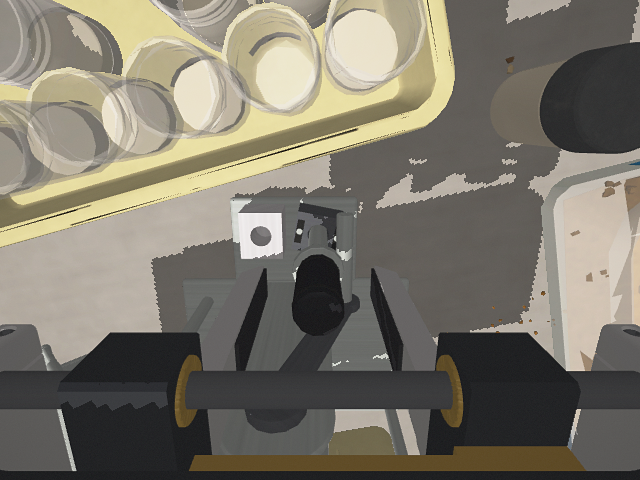

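Pin standing free between open fingers (handle top near (318,305)). Retreat straight up, then check.

Request:
{"name": "jog_arm", "arguments": {"turn": [[0,0,0],[0,0,0],[0,0,0],[0,0,0],[0,0,0],[0,0,0],[0,0,0],[0,0,0]], "dp": [[-2,0,0],[-4,0,0],[-5,0,0],[-5,0,0],[-5,0,0],[0,3,0],[0,5,0],[0,0,0]], "gripper": [0.4,0.4,0.4,0.4,0.4,0.4,0.4,0.4]}}

```text
clock: 14.3
eef_pos: [455.7, -31.6, 331.5]
eef_rot: [-1.313, 1.563, -0.187]
wrist_force: [0.6, 0.5, 0.2]
finger_gap: 56.2
```

```bash
python3 snap.py wrist wa; python3 snap.py scene sa; python3 snap.py top ta; python3 -c "
from h import *
plan()
import cv2
cv2.imwrite('pics/saz.png',cv2.resize(cv2.imread('pics/sa.png')[150:320,250:400],None,fx=3.5,fy=3.5,interpolation=cv2.INTER_CUBIC))"
```

```text
t 14.45 p [457.6  -32.63 330.48] F [-0.24  0.11 -0.75] M [-0.02  0.02  0.03] gap 56.3 q [-0.15  0.02  1.56 -0.    1.56 -1.28]
tool x,y,z in stand axes: [ 0.   -0.01 -1.  ] [ 0.    1.   -0.01] [ 1. -0.  0.]
```

View pics/wa.png

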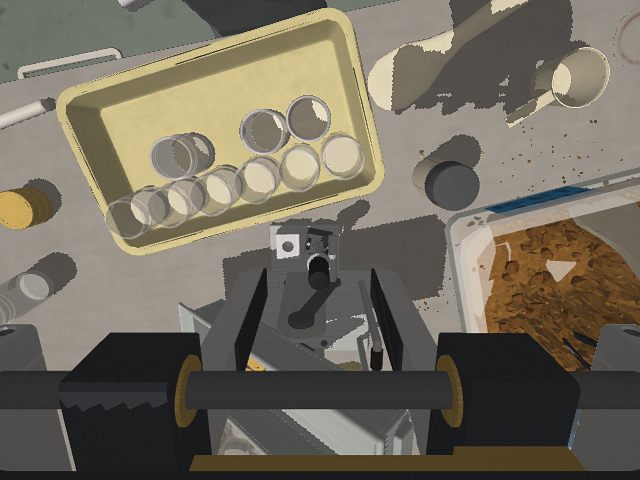

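View pics/saz.png

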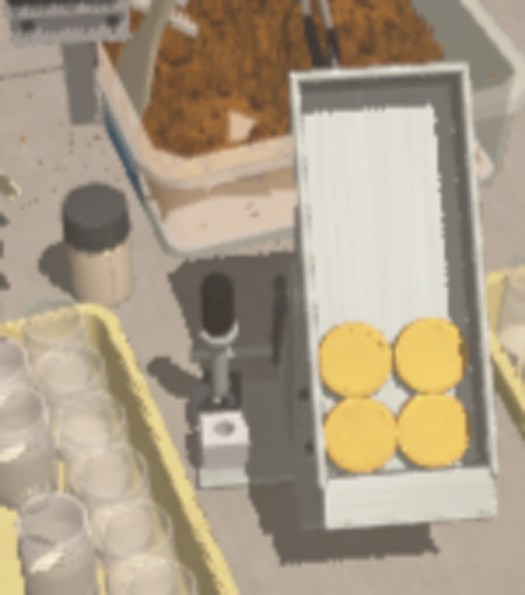

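View pics/ta.png

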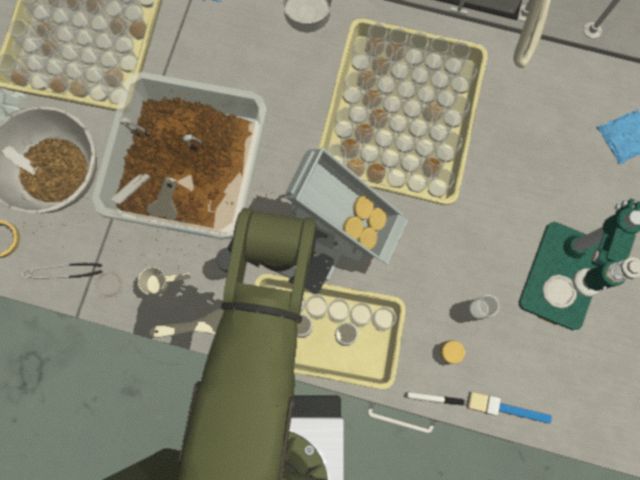

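```bash
python3 - <<'E'
from h import *
import cv2
p,d,K,T=load("wa")
cv2.imwrite("pics/waz.png",cv2.resize(p[215:305,265:385,::-1],None,fx=6,fy=6,interpolation=cv2.INTER_CUBIC))
def world(u,v):
    z=d[v,u];return T[:3,:3]@(np.linalg.inv(K)@[u,v,1]*z)+T[:3,3]
for u,v in [(318,274),(318,278),(318,280),(314,280),(322,280)]: print(world(u,v))
for u,v in [(280,240),(295,250)]: print("block top",world(u,v))
E
```

```text
[522.49 -63.96 153.53]
[527.13 -66.17 152.6 ]
[528.76 -66.95 153.82]
[526.99 -70.93 153.57]
[530.64 -63.03 153.82]
block top [ 499.23 -111.05   39.29]
block top [521.69 -99.09  38.29]
```

View pics/waz.png

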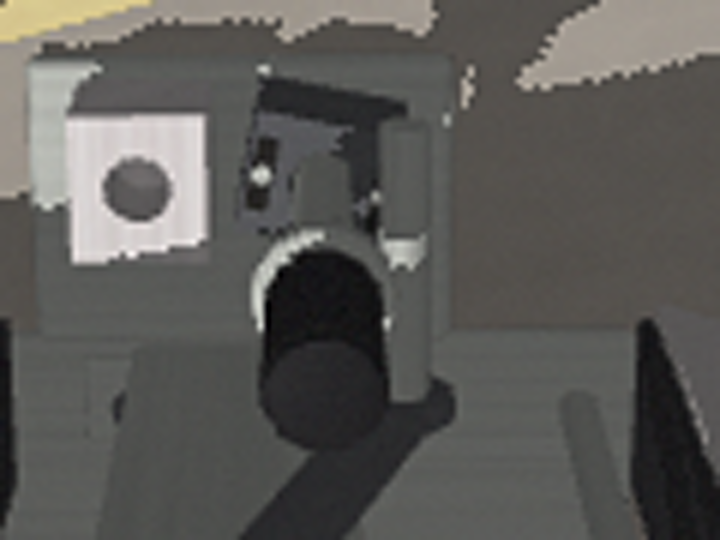

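```bash
python3 -c "
from cell import order
print(order.sign_off())"
```

```text
the job is handed in; nothing more can be done
None
```

The trough is tipped onto its stop and locked with the pin, and the job was handed in at about 14.5 s of the 61 s allowed. No verdict came back.

- **Pin and trough:** I pulled the pin from the level hole and pushed the flange down with its foot until the trough went over.
- **Hole position:** I measured the adjustable block's hole against the level hole in two wrist pictures. It came out at about +43 mm in x and +0.9 mm in y of the stand, so it sits roughly 0.5 mm and 0.9 mm off nominal.
- **Seating the pin:** The pin went in at the first try, so no search by feel was needed. It bottomed with about 15 N at the same TCP height at which I had gripped it in the level hole (115 mm), so it had not slipped in the grip.

**Last checks:**
- **Pin height:** the handle top reads about 153.5 mm, against 153 mm when fully home.
- **Pin position:** it stands upright in the dark block, let go.
- **Lids:** all four lie 2 x 2 against the low end of the tipped trough.
- **Bystanders:** the measuring cup looks unmoved in the top view and the shaker in the scene view. The glass beside the loose lid, which I take to be the empty jar, also looks unmoved. I judged this by eye and did not measure it.
- **Arm:** it is clear of everything, with wrist force near zero.

No check failed or disagreed. The trough angle I judged only from the pictures and the fit of the pin.

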